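Swap a bead-pot strip for a thread spool in the sliding-lid display case

ROBOT

A 6-joint arm with a two-finger parallel gripper is mounted at the origin on the work surface. World frame = base frame: x ahead of the robot, y to its left, z up, the work surface at z = 0. Lengths are in m, angles in rad, forces in N, time in s.
With the tool pointing down it reaches from about 0.35 to 0.975 m from the base axis. Payload 4.9 kg.
Tool frame: the origin (TCP) lies at the very end of the fingers, on their centre line; the grasp point (between the pads) lies 19 mm behind it (manip.grasp_offset is the distance from the TCP to the grasp point, in m); z points along the fingers, y is the line along which they close (so a half turn about z gives the same grasp; the last joint's range is limited). The gripper opens to 85 mm and grips with 20 to 120 N. Pads are 22 mm wide; open, the fingers measure 114 mm over their backs; the gripper's body (76 mm by 85 mm) begins 54 mm behind the grasp point. The pads swing forward as they close: fully open they stand 13 mm farther back than shut.
Start: joints at [1.142, 0.053, 1.613, -0, 1.476, -0.119], TCP at [0.191, 0.595, 0.231] pointing down, gripper open.
Joint ranges: [-3.01, 3.01], [-1.01, 2.22], [0.06, 2.58], [-1.02, 4.17], [0.09, 2.62], [-3.14, 3.14]. Speed limits (rad/s): [2.57, 2.57, 3.14, 3.14, 3.14, 3.14].

INTERFACE

Orientations are given as a unit quaternion [w, x, y, z].
In Python, from plant import manip, eyes, job_done, models gives the robot as it stands.
- The arm moves only by the tool servo_tool, never from a script. Its argument "motion" is one flat list of numbers, 5 for each row, row after row: the opening, from -1 (shut) to 1 (fully open), then the shift along the tool's x, y, z normalised to -1 to 1, where 1 is 120 mm, then the turn about the tool's z normalised to -1 to 1, where 1 is 45 degrees. A call has 1 to 5 rows; each row is the pose to reach, as a shift and turn from the pose commanded when the call began, along the tool's axes at that moment; what a row does not reach only later rows make up. A row lasts 1/8 s, in which the tool goes at most 62.5 mm and 10.7 degrees, less where a joint would pass 70% of its speed; a pose out of reach is approached as far as the arm can. A call with a number of a shift or a turn outside -1 to 1 is refused whole. A call with a gripper value outside its range is refused whole. The fingers move at their own pace and stop on an object; the grip force is fixed at half the most. Time passes only in rows, so rows that repeat a pose let the fingers close. It gives the time, the measured TCP pose, the force, the opening and the grip force at its end, in the units of the state.
- manip.state(): the state, without advancing time (a new reading comes with each control period).
- eyes.grab_frame(name): name is "scene" or "side" or "wrist"; returns (picture, depth): 480x640x3 uint8, red, green, blue; 480x640 float32, m along the optical axis (not along the pixel's ray), 0 where there is no reading.
- eyes.camera_params(name): a dict with "fov_y" (degrees; the focal length in pixels is half the picture's height over the tangent of half this angle, whatever the lens; pixels are square), "cx", "cy" (the principal point, pixels), "pose" (4x4, takes a point from camera to world coordinates); the wrist camera has in their place "T_tool_cam" (4x4, takes a point from camera to tool coordinates, whose origin is the TCP and whose axes are the flange's). Camera axes: x right, y up, looking along -z (the intrinsics and any distortion apply to the point x, -y, -z); pixel columns grow to the right and rows downward; lengths in m; the calibration is good to about 2 mm. The wrist camera is an equidistant fisheye: a pixel r from the principal point sees the ray r / f radians off the axis. A picture is of the moment at which its call begins: read the wrist's pose just before it. camera_params takes no time and is no camera call.
- job_done(): hands the job in; it is judged then, once.
Trained networks look in the newest picture that a camera, given by its name, has taken for a name from the list of things; names that differ only in an ending like _2 or _b are one class to them, and where a whole thing is asked for, a point or a joint stands for the part that bears it (a point fixed in the world has none). Each returns a list of dicts, best first, with "p" (0 to 1); they miss things now and then, are a little off and sometimes report something else, mostly with a low value. They report only what shows in the picture. A call takes as long as a camera call.
- models.regions_of(camera, label): "mask" (480x640 bool, what is visible of it) and "pixel" ([column, row] in pixels, amid what is visible of it).
The state is a dict: "time": time; "joint_pos": joint angles; "joint_vel": joint speeds; "joint_efforts": joint torques, N m; "tool_pos": TCP position; "tool_rot": TCP orientation; "contact_force": force on the tool from outside, world axes, zero at the start; "ft_torque": the same for the moment, N m; "gripper_width": opening from 0.0 (shut) to 1.0 (fully open); "grasp_force": force on a finger pad.
Only numpy, scipy, OpenCV 4.12 (cv2) and the standard library are available. Lean on these libraries where they do the work, as an engineer would, in place of code of your own. Each camera call takes 0.05 s, during which the arm holds its last target. There are 200 camera calls.

TASK

I have finished with the strip of bead pots and need the thread spool from the glass-topped display case. Slide the glass door above the spool back past the other door as far as it goes, lift the spool out and stand it upright in the middle of the round cork mat; after that, set the strip of pots upright and flat on the floor of the compartment that the spool came from, and slide that door fully shut again. Leave the other door, the square box in the other compartment and the other things on the bench where they are.

Things in the scene. Friction and masses are not known exactly. Their poses are not given: they have to be found in the camera images.
- case: Low fixed case, pale wood and clear sides, 194 mm deep (x, away from the robot) by 424 long (y); origin: centre of underside. Compartments left (+y) and right (-y), parted by a 6 mm wall at y = 0; each is clear over x -80 to 80 and to |y| = 200 mm; floor 6 mm above the bench. Rails at x = +-92 to 97, 89 high; end walls 70 high. Two clear framed doors lie level on top, on two tracks, one above the other.
- door_left (a joint): Travel (m) of the left (+y) door, 0 shut to 0.16 open; it opens towards case -y, under the right door, stays where left and takes about 2 N to slide. Shut it covers case y -10 to 200 mm, top face 78 mm above the bench; fully open it bares y 40 to 200 mm.
- door_right (a joint): Travel (m) of the right (-y) door, 0 shut to 0.16 open; it opens towards case +y, over the left door, stays where left and takes about 2 N to slide. Shut it covers case y -200 to 10 mm, top face 88 mm above the bench; fully open it bares y -200 to -40 mm.
- door_left_pull (a point): Middle of the top edge of the left door's pull: an upright aluminium strip, 110 mm long (case x), 10 mm thick (case y), reaching 120 mm above the bench, 12 mm in from the door's outer end (case y = 188 mm when shut). Push it from either side, above the doors, or pinch it.
- door_right_pull (a point): The same point on the right door's pull (case y = -188 mm when shut), also 120 mm above the bench.
- spool: Thread spool standing upright in one of the two compartments, either one: 56 mm diameter, 60 mm high, 6 mm white flanges, wound almost flush (53 mm). About 0.12 kg. Origin: centre of its underside, z up its axis.
- square_box: Square lidded bead box, 79 x 79 x 52 mm, in the other compartment; to be left alone. Origin: centre of its underside.
- pot_strip: Four joined lidded bead pots in a straight strip standing on the bench: 120 mm long (own y), 32 mm wide (own x), 50 mm high. About 0.14 kg. Origin: centre of its underside.
- mat: Round cork mat fixed to the bench, 110 mm diameter, 4 mm thick. Origin: centre of its underside. It lies at the front of the bench, left or right, with the pot strip on the other side.
- big_reel: Larger thread reel on the bench, 84 mm diameter, 80 mm high, at the right; bystander. Origin: centre of its underside.
- wire_box: Clear box with rounded corners, 114 x 114 x 59 mm, at the left; bystander. Origin: centre of its underside.
- scissors: Pair of scissors lying on the bench, 165 mm long, right of the robot; bystander. Origin: at the pivot.

How it is judged:
By the outcome, as a careful person would: the job done as asked, in the order asked, and still so for the second after the job is handed in, with the robot touching nothing.
It also fails if it takes over 72 s, if anything falls off the work surface, if the arm or the gripper's body presses on something with over 40 N, if the wrist force passes 120 N, or if a joint passes its speed limit or range.

## Working session

There is one attempt and no reset: what is moved stays moved. The work goes in short steps, Python scripts to look and compute and a tool call to move; the robot and the scene stay as the last step left them, time stands still between calls to the robot, and variables do not carry over. Pictures are saved under pics/ and viewed, at most 10 in all, crops included, and the job is handed in when it is done.

Besides the shell and the picture viewer there is one more tool, called after "Call:" as name(argument=value, ...) on one line, values as JSON. servo_tool: Moves the arm, as the interface text tells. Its arguments: {"type":"object","properties":{"motion":{"type":"array","items":{"type":"number","minimum":-1,"maximum":1}}},"required":["motion"]}

```bash
mkdir -p pics; ls
cat > h.py <<'E'
import numpy as np, cv2
from plant import manip, eyes, job_done, models
from scipy.spatial.transform import Rotation as R
def st():
    s=manip.state(); w,x,y,z=s['tool_rot']; return s,np.array(s['tool_pos']),R.from_quat([x,y,z,w]).as_matrix()
def cloud(name,d):
    c=eyes.camera_params(name); f=240/np.tan(np.radians(c['fov_y']/2))
    v,u=np.mgrid[0:480,0:640]; a=(u-c['cx'])/f; b=(v-c['cy'])/f
    if name=='wrist':
        r=np.hypot(a,b)+1e-9; t=np.tan(np.minimum(r,1.5))/r; a=a*t; b=b*t
        s,p,M=st(); T=np.eye(4); T[:3,:3]=M; T[:3,3]=p; T=T@np.array(c['T_tool_cam'])
    else: T=np.array(c['pose'])
    P=np.stack([a*d,-b*d,-d],-1)
    return P@T[:3,:3].T+T[:3,3]
def save(n,im): cv2.imwrite('pics/'+n,im[...,::-1])
E
cat > a.py <<'E'
from h import *
s,p,M=st(); print(s['time'],p,M.round(3).tolist(),eyes.camera_params('wrist'))
pics=[]
for n in ['scene','side']:
    im,d=eyes.grab_frame(n); C=cloud(n,d); pics.append(im); print(n,eyes.camera_params(n)['fov_y'],np.array(eyes.camera_params(n)['pose']).round(3).tolist())
    for l in ['case','door_left_pull','door_right_pull','spool','square_box','pot_strip','mat','big_reel','wire_box','scissors']:
        for r in models.regions_of(n,l)[:1]:
            m=r['mask']&(d>0); Q=C[m]
            if len(Q)<5: print(l,r['p'],'few');continue
            hi=Q[Q[:,2]>np.percentile(Q[:,2],97)-.008]
            rr=cv2.minAreaRect((hi[:,:2]*1000).astype(np.float32))
            print(l,round(r['p'],2),r['pixel'],'n',len(Q),'med',np.median(Q,0).round(3),'z97',np.percentile(Q[:,2],97).round(3),'top rect',np.round(rr[0]),np.round(rr[1]),round(rr[2],1))
save('s1.png',pics[0]); save('s2.png',pics[1])
E
python3 a.py
```

```text
pics
0.0 [0.19025317 0.59467999 0.23006525] [[-0.952, 0.305, -0.001], [0.305, 0.952, -0.002], [0.0, -0.002, -1.0]] {'fov_y': 65.70646984690485, 'cx': 314.4067714825909, 'cy': 239.4741992669636, 'T_tool_cam': array([[-3.10563134e-04,  9.61818769e-01,  2.73686972e-01,
         6.79089631e-02],
       [ 9.99999685e-01,  9.88099748e-05,  7.87489977e-04,
        -9.49548683e-04],
       [ 7.30379638e-04,  2.73687130e-01, -9.61818497e-01,
        -1.42702629e-01],
       [ 0.00000000e+00,  0.00000000e+00,  0.00000000e+00,
         1.00000000e+00]])}
scene 42.60768169907224 [[-0.053, -0.569, 0.82, 1.94], [0.999, -0.029, 0.044, 0.095], [-0.002, 0.822, 0.57, 1.115], [0.0, 0.0, 0.0, 1.0]]
case 0.97 [300.0, 283.0] n 10814 med [ 0.689 -0.028  0.078] z97 0.098 top rect [643. -33.] [419. 200.] 84.0
door_left_pull 0.76 [341.2, 279.4] n 2442 med [0.653 0.077 0.077] z97 0.119 top rect [659. 145.] [ 10. 115.] 83.5
door_right_pull 0.81 [272.6, 269.5] n 3263 med [ 0.637 -0.11   0.087] z97 0.115 top rect [ 624. -201.] [ 13. 114.] 84.0
pot_strip 0.57 [411.2, 247.3] n 766 med [0.441 0.276 0.037] z97 0.053 
[... 906 characters left out ...]
9 top rect [ 623. -204.] [ 17. 111.] 86.0
square_box 0.73 [408.2, 306.9] n 375 med [ 0.629 -0.184  0.037] z97 0.055 top rect [ 628. -200.] [34. 71.] 82.2
pot_strip 0.68 [297.6, 201.9] n 568 med [0.43  0.252 0.044] z97 0.052 top rect [433. 274.] [127.  33.] 69.1
mat 0.74 [317.8, 327.1] n 1547 med [ 0.434 -0.199  0.004] z97 0.007 top rect [ 435. -195.] [112. 107.] 86.1
big_reel 0.77 [390.9, 400.0] n 2563 med [ 0.528 -0.433  0.079] z97 0.083 top rect [ 525. -475.] [193.  83.] 81.3
wire_box 0.68 [332.8, 168.4] n 1260 med [0.545 0.395 0.055] z97 0.062 top rect [547. 435.] [114. 123.] 7.8
scissors 0.93 [255.9, 448.7] n 940 med [ 0.299 -0.465  0.007] z97 0.01 top rect [ 286. -434.] [ 58. 164.] 32.6
```

View pics/s1.png

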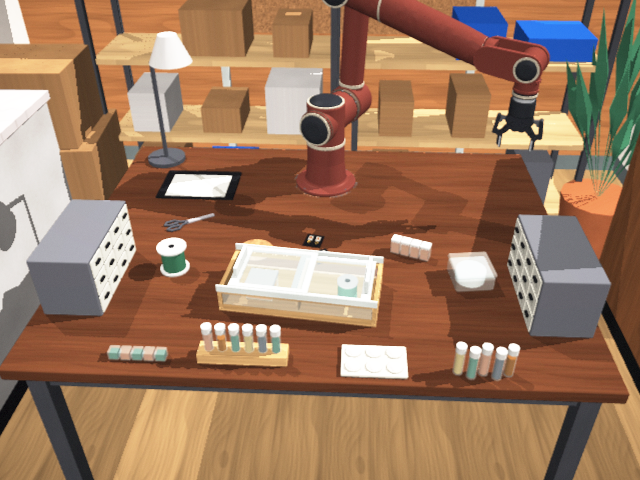

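View pics/s2.png

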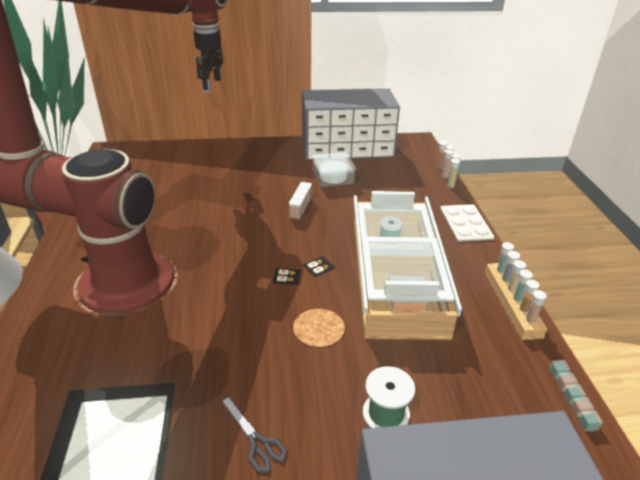

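The scene picture shows the spool at (347,288) and the side picture at (391,227). Both put it in the left (+y) compartment, so the left door has to slide. The pot strip is front-left at (411,247) and the mat front-right, side (318,327). I'll go above the case and look from there.

Call:
servo_tool(motion=[-1, -0.47, -0.28, -0.06, 0, -1, -0.93, -0.57, -0.12, 0, -1, -0.93, -0.57, -0.12, 0])

```text
time: 1.48
tool_pos: [0.2781, 0.4942, 0.2466]
tool_rot: [0.001, 0.156, 0.988, 0.001]
contact_force: [-1.2, 0.5, 0.2]
gripper_width: 0.376
grasp_force: 0.0
```

Call:
servo_tool(motion=[-1, -0.47, -0.28, -0.06, 0, -1, -0.93, -0.57, -0.12, 0, -1, -0.93, -0.57, -0.12, 0])

```text
time: 1.85
tool_pos: [0.3632, 0.3954, 0.2608]
tool_rot: [0.0, 0.156, 0.988, 0.0]
contact_force: [0.1, 0.1, -0.4]
gripper_width: -0.002
grasp_force: 0.0
```

Call:
servo_tool(motion=[-1, -0.47, -0.28, -0.06, 0, -1, -0.93, -0.57, -0.12, 0, -1, -0.93, -0.57, -0.12, 0])

```text
time: 2.22
tool_pos: [0.4484, 0.2967, 0.2749]
tool_rot: [0.0, 0.156, 0.988, 0.0]
contact_force: [0.4, 0.1, -0.5]
gripper_width: -0.0
grasp_force: 0.0
```

Call:
servo_tool(motion=[-1, -0.47, -0.28, -0.06, -0.12, -1, -0.93, -0.57, -0.12, -0.256, -1, -0.93, -0.57, -0.12, -0.256, -1, -0.93, -0.57, -0.12, -0.256])

```text
time: 2.72
tool_pos: [0.5318, 0.1998, 0.2884]
tool_rot: [-0.001, 0.054, 0.999, 0.0]
contact_force: [-0.4, -0.4, -0.3]
gripper_width: 0.004
grasp_force: 0.0
```

```bash
cat > b.py <<'E'
from h import *
import sys
s,p,M=st(); print(s['time'],p,M.round(3).tolist())
n='wrist'; im,d=eyes.grab_frame(n); C=cloud(n,d); save(sys.argv[1],im)
for l in sys.argv[2:]:
    for r in models.regions_of(n,l)[:2]:
        m=r['mask']&(d>0); Q=C[m]
        if len(Q)<5: print(l,r['p'],r['pixel'],'few');continue
        hi=Q[Q[:,2]>np.percentile(Q[:,2],97)-.008]
        rr=cv2.minAreaRect((hi[:,:2]*1000).astype(np.float32))
        print(l,round(r['p'],2),r['pixel'],'n',len(Q),'med',np.median(Q,0).round(3),'z97',np.percentile(Q[:,2],97).round(3),'top rect',np.round(rr[0]),np.round(rr[1]),round(rr[2],1))
E
python3 b.py w1.png case door_left_pull door_right_pull spool square_box
```

```text
2.725 [0.53177499 0.19982677 0.28838585] [[-0.994, 0.108, -0.001], [0.108, 0.994, 0.001], [0.001, 0.001, -1.0]]
case 0.72 [134.9, 292.6] n 37162 med [ 0.603 -0.014  0.085] z97 0.111 top rect [594. -10.] [124. 420.] 6.1
case 0.24 [35.5, 168.0] n 3087 med [ 0.434 -0.191  0.004] z97 0.006 top rect [ 435. -195.] [110. 108.] 89.1
door_left_pull 0.7 [207.8, 294.8] n 12559 med [0.612 0.074 0.077] z97 0.103 top rect [580. 165.] [ 30. 126.] 82.3
door_right_pull 0.75 [79.3, 314.5] n 16756 med [ 0.62  -0.103  0.087] z97 0.116 top rect [553. -46.] [ 98. 400.] 24.1
```

View pics/w1.png

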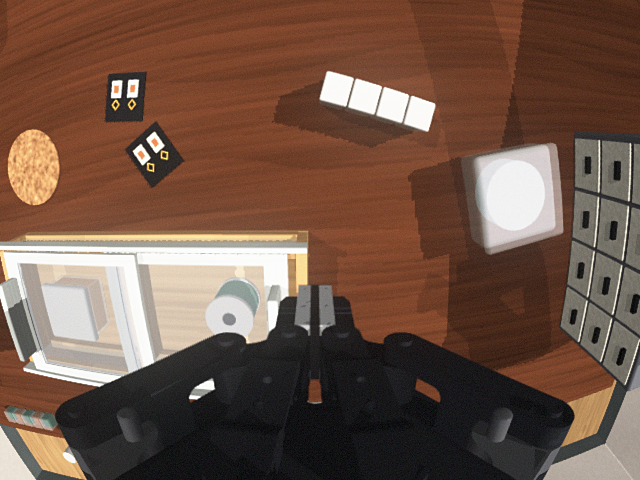

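The view shows the spool top at about (229,319), the left pull at (272,300) and the case's left front corner at (307,240). The pots run from (335,88) to (420,112). I'll measure these by ray-casting.

```bash
cat >> h.py <<'E'
def ray(u,v,z):
    c=eyes.camera_params('wrist'); f=240/np.tan(np.radians(c['fov_y']/2)); a=(u-c['cx'])/f; b=(v-c['cy'])/f
    r=np.hypot(a,b)+1e-9; t=np.sin(r)/r
    s,p,M=st(); T=np.array(c['T_tool_cam']); k=M@T[:3,:3]@np.array([a*t,-b*t,-np.cos(r)]); o=p+M@T[:3,3]
    return (o+k*(z-o[2])/k[2]).round(4)
E
cat > c.py <<'E'
from h import *
print('spool',ray(229,319,.066)); print('pull top near end',ray(271,286,.12), 'rail corner',ray(307,232,.089))
im,d=eyes.grab_frame('wrist'); C=cloud('wrist',d)
def rect(nm,box,z0,z1):
    u0,u1,v0,v1=box; Q=C[v0:v1,u0:u1].reshape(-1,3); Q=Q[(d[v0:v1,u0:u1].ravel()>0)&(Q[:,2]>z0)&(Q[:,2]<z1)]
    if len(Q)<10: print(nm,'few');return
    rr=cv2.minAreaRect((Q[:,:2]*1000).astype(np.float32)); print(nm,len(Q),np.round(rr[0]),np.round(rr[1]),round(rr[2],1),Q[:,2].mean().round(4))
rect('lpull',(260,283,270,330),.112,.13)
rect('lpull2',(260,283,270,330),.1,.13)
rect('rpull',(0,50,270,370),.112,.13)
rect('pots',(310,445,60,140),.044,.056)
rect('case front rail',(0,320,225,265),.083,.095)
rect('case endwall',(285,320,225,285),.06,.078)
for z in (.06,.066,.078,.088): pass
for (u,v) in [(229,319),(215,325),(245,290),(75,305)]: print((u,v),C[v,u].round(3))
E
python3 c.py
```

```text
spool [0.6494 0.0886 0.066 ]
pull top near end [0.5914 0.1519 0.12  ] rail corner [0.5523 0.1889 0.089 ]
lpull 302 [621. 149.] [10. 32.] 82.5 0.1193
lpull2 362 [621. 149.] [10. 32.] 82.6 0.117
rpull 649 [ 622. -202.] [ 13. 110.] 83.1 0.1182
pots 3339 [433. 275.] [119.  33.] 69.1 0.0498
case front rail 3595 [558. -15.] [402.  27.] 83.9 0.0883
case endwall 543 [590. 173.] [23. 48.] 83.1 0.0708
(229, 319) [0.644 0.092 0.077]
(215, 325) [0.65  0.074 0.077]
(245, 290) [0.612 0.116 0.076]
(75, 305) [ 0.612 -0.103  0.086]
```

Call:
servo_tool(motion=[-1, -0.56, 0, 0.3, 0, -1, -1, 0, 0.6, 0, -1, -1, 0, 0.79, 0])

```text
time: 3.45
tool_pos: [0.6533, 0.1852, 0.1921]
tool_rot: [-0.0, 0.055, 0.999, -0.0]
contact_force: [-0.5, 0.6, -0.3]
gripper_width: -0.001
grasp_force: 0.0
```

Call:
servo_tool(motion=[-1, -0.11, 0, 0.4, 0, -1, -0.11, 0, 0.8, 0, -1, -0.11, 0, 0.8, 0])

```text
time: 3.82
tool_pos: [0.6607, 0.1838, 0.0922]
tool_rot: [-0.005, 0.054, 0.999, -0.001]
contact_force: [-1.3, 1.3, -0.2]
gripper_width: -0.003
grasp_force: 0.0
```

Call:
servo_tool(motion=[-1, 0, -0.15, 0, 0, -1, 0, -0.3, 0, 0, -1, 0, -0.45, 0, 0, -1, 0, -0.6, 0, 0, -1, 0, -0.6, 0, 0])

```text
time: 4.45
tool_pos: [0.6569, 0.1104, 0.0986]
tool_rot: [0.0, 0.055, 0.998, -0.0]
contact_force: [0.2, -0.1, 0.8]
gripper_width: 0.002
grasp_force: 0.0
```

Call:
servo_tool(motion=[-1, 0, -0.2, 0, 0, -1, 0, -0.4, 0, 0, -1, 0, -0.6, 0, 0, -1, 0, -0.7, 0, 0, -1, 0, -0.7, 0, 0])

```text
time: 5.08
tool_pos: [0.6475, 0.0274, 0.0977]
tool_rot: [-0.0, 0.055, 0.998, -0.0]
contact_force: [-0.7, 0.3, -0.2]
gripper_width: 0.0
grasp_force: 0.0
```

Call:
servo_tool(motion=[-1, 0, -0.06, 0, 0, -1, 0, -0.12, 0, 0, -1, 0, -0.12, 0, 0])

```text
time: 5.45
tool_pos: [0.646, 0.0142, 0.0979]
tool_rot: [-0.0, 0.054, 0.999, -0.0]
contact_force: [-0.2, 0.1, 0.2]
gripper_width: 0.002
grasp_force: 0.0
```

```bash
cat > d.py <<'E'
from h import *
im,d=eyes.grab_frame('scene'); C=cloud('scene',d)
im2,d2=eyes.grab_frame('side'); C2=cloud('side',d2)
for nm,l,cc,dd in (('scene','door_left_pull',C,d),('side','door_left_pull',C2,d2),('scene','door_right_pull',C,d),('side','door_right_pull',C2,d2)):
    for r in models.regions_of(nm,l)[:1]:
        Q=cc[r['mask']&(dd>0)]; Q=Q[Q[:,2]>.107]; Q=Q[Q[:,2]<.125]
        if len(Q)>5:
            rr=cv2.minAreaRect((Q[:,:2]*1000).astype(np.float32)); print(nm,l,len(Q),np.round(rr[0],1),np.round(rr[1]),round(rr[2],1))
E
python3 d.py
```

```text
scene door_left_pull 68 [670.7  -5.2] [12. 62.] 86.0
side door_left_pull 307 [643.8  -6.7] [ 17. 109.] 84.3
scene door_right_pull 149 [ 634.  -109.1] [200. 114.] 85.7
side door_right_pull 423 [ 622.6 -204.1] [ 14. 111.] 83.7
```

Call:
servo_tool(motion=[-1, 0, -0.04, 0, 0, -1, 0, -0.08, 0, 0, -1, 0, -0.08, 0, 0])

```text
time: 6.12
tool_pos: [0.646, 0.013, 0.0984]
tool_rot: [0.001, 0.054, 0.999, 0.008]
contact_force: [3.6, 24.1, -0.7]
gripper_width: -0.003
grasp_force: 12.2
```

Call:
servo_tool(motion=[-1, 0, -0.04, 0, 0, -1, 0, -0.08, 0, 0, -1, 0, -0.08, 0, 0])

```text
time: 6.5
tool_pos: [0.646, 0.0128, 0.0987]
tool_rot: [0.002, 0.053, 0.998, 0.016]
contact_force: [7.8, 51.0, -1.3]
gripper_width: -0.002
grasp_force: 25.8
```

The door is at its stop (51 N and no further motion). Next I back off, open the gripper and go above the spool.

Call:
servo_tool(motion=[-1, 0, 0.3, 0, 0, 1, 0.02, 0.6, -0.4, 0, 1, 0.04, 0.78, -0.6, 0, 1, 0.04, 0.78, -0.6, 0])

```text
time: 7.0
tool_pos: [0.6511, 0.0905, 0.1733]
tool_rot: [0.003, 0.053, 0.999, 0.0]
contact_force: [0.3, -0.9, -0.4]
gripper_width: 0.636
grasp_force: 0.0
```

```bash
python3 b.py w2.png spool pot_strip; python3 d.py
```

```text
7.0 [0.65113724 0.09046785 0.17334723] [[-0.994, 0.106, 0.006], [0.106, 0.994, -0.0], [-0.006, 0.001, -1.0]]
spool 0.67 [314.0, 227.9] n 5405 med [0.643 0.088 0.064] z97 0.065 top rect [647.  87.] [55. 56.] 81.0
spool 0.32 [75.5, 231.9] n 32721 med [ 0.623 -0.088  0.084] z97 0.087 top rect [636. -89.] [274. 181.] 83.9
pot_strip 0.75 [539.2, 1.9] n 182 med [0.464 0.317 0.011] z97 0.028 top rect [465. 319.] [8. 1.] 69.4
scene door_left_pull 127 [647.1  -6.4] [ 12. 113.] 83.9
side door_left_pull 322 [643.6  -6.6] [ 20. 109.] 85.3
scene door_right_pull 147 [ 630.1 -108.7] [198. 118.] 84.3
side door_right_pull 425 [ 622.9 -204. ] [ 14. 111.] 84.3
```

View pics/w2.png

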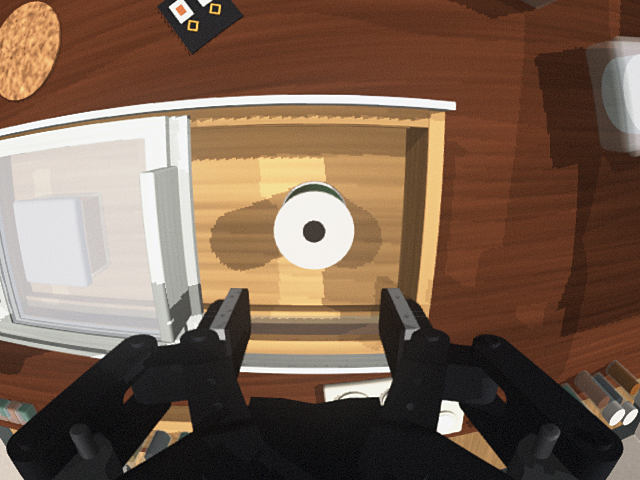

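The spool stands clear at (314,231), in the middle of the bared opening. I'll descend on it.

Call:
servo_tool(motion=[1, 0.02, -0.02, 0, 0, 1, 0.02, -0.02, 0.4, 0, 1, 0.02, -0.02, 0.7, 0, 1, 0.02, -0.02, 0.7, 0])

```text
time: 7.95
tool_pos: [0.6438, 0.0868, 0.082]
tool_rot: [-0.004, 0.054, 0.999, -0.0]
contact_force: [-0.0, -0.7, 0.3]
gripper_width: 1.003
grasp_force: 0.0
```

Call:
servo_tool(motion=[1, -0.01, 0, 0.25, 0, 1, -0.01, 0, 0.5, 0, 1, -0.01, 0, 0.575, 0, 1, -0.01, 0, 0.575, 0])

```text
time: 8.45
tool_pos: [0.6487, 0.0869, 0.0182]
tool_rot: [0.001, 0.054, 0.999, 0.0]
contact_force: [0.2, 0.1, 1.2]
gripper_width: 0.996
grasp_force: 0.0
```

Call:
servo_tool(motion=[-1, 0, 0, 0, 0, -1, 0, 0, 0, 0, -1, 0, 0, 0, 0, -1, 0, 0, 0, 0, -1, 0, 0, 0, 0])

```text
time: 9.07
tool_pos: [0.6497, 0.087, 0.0193]
tool_rot: [0.002, 0.054, 0.999, 0.0]
contact_force: [0.3, 0.4, 6.5]
gripper_width: 0.608
grasp_force: 62.9
```

Call:
servo_tool(motion=[-1, 0, 0, -0.1, 0, -1, 0, 0, -0.35, 0, -1, 0, 0, -0.65, 0, -1, 0, 0, -0.95, 0, -1, 0, 0, -1, 0])

```text
time: 9.7
tool_pos: [0.6498, 0.087, 0.1409]
tool_rot: [0.003, 0.054, 0.999, 0.0]
contact_force: [-0.4, 0.5, -0.4]
gripper_width: 0.608
grasp_force: 63.2
```

Call:
servo_tool(motion=[-1, 0, 0, -0.27, 0, -1, 0.1, -0.17, -0.35, 0, -1, 0.25, -0.42, -0.35, 0, -1, 0.42, -0.7, -0.35, 0, -1, 0.51, -0.84, -0.35, 0])

```text
time: 10.32
tool_pos: [0.5744, -0.0076, 0.1771]
tool_rot: [-0.002, 0.055, 0.998, 0.0]
contact_force: [0.8, -0.6, -1.6]
gripper_width: 0.605
grasp_force: 63.4
```

Call:
servo_tool(motion=[-1, 0.17, -0.28, 0, 0, -1, 0.34, -0.56, 0, 0, -1, 0.51, -0.84, 0, 0])

```text
time: 10.7
tool_pos: [0.5034, -0.1007, 0.1781]
tool_rot: [-0.001, 0.054, 0.999, 0.0]
contact_force: [0.0, -0.6, -0.2]
gripper_width: 0.61
grasp_force: 63.4
```

Call:
servo_tool(motion=[-1, 0.17, -0.28, 0, 0, -1, 0.34, -0.56, 0, 0, -1, 0.47, -0.77, 0, 0, -1, 0.51, -0.84, 0, 0, -1, 0.51, -0.84, 0, 0])

```text
time: 11.32
tool_pos: [0.4327, -0.1936, 0.1786]
tool_rot: [-0.0, 0.055, 0.999, 0.0]
contact_force: [0.7, -0.3, -0.3]
gripper_width: 0.61
grasp_force: 63.4
```

```bash
cat > e.py <<'E'
from h import *
s,p,M=st(); print(s['time'],p,s['gripper_width'],M.round(3).tolist())
for n in ('side','scene','wrist'):
    im,d=eyes.grab_frame(n); C=cloud(n,d)
    if n!='scene': save(n+'_3.png',im)
    for l in ('mat','spool'):
        for r in models.regions_of(n,l)[:1]:
            Q=C[r['mask']&(d>0)]
            rr=cv2.minAreaRect((Q[:,:2]*1000).astype(np.float32)) if len(Q)>5 else None
            print(n,l,r['p'],r['pixel'],rr,np.percentile(Q[:,2],[3,50,97]).round(3) if len(Q) else '')
    # cork by height
    B=(C[...,0]>.36)&(C[...,0]<.52)&(C[...,1]>-.28)&(C[...,1]<-.11)&(abs(C[...,2]-.003)<.012)&(d>0)
    k=cv2.cvtColor(im,cv2.COLOR_RGB2HSV); B&=(k[...,2]>150)&(k[...,1]>90)
    if B.sum()>50: print(' cork',B.sum(),cv2.minEnclosingCircle((C[B][:,:2]*1000).astype(np.float32)))
E
python3 e.py
```

```text
11.325 [ 0.43268169 -0.19362329  0.17863534] 0.6098729646879264 [[-0.994, 0.109, -0.0], [0.109, 0.994, 0.001], [0.0, 0.001, -1.0]]
side mat 0.56 [318.3, 330.0] ((434.7112731933594, -196.61886596679688), (109.2947769165039, 108.62239837646484), 69.06168365478516) [0.001 0.004 0.007]
side spool 0.92 [310.3, 261.1] ((447.7401123046875, -98.87675476074219), (308.61016845703125, 68.96281433105469), 85.04875183105469) [0.166 0.195 0.227]
 cork 1600 ((435.10968017578125, -192.47488403320312), 59.924991607666016)
scene mat 0.49 [257.8, 241.7] ((451.2778015136719, -177.30111694335938), (169.70452880859375, 61.69114685058594), 19.553726196289062) [-0.     0.004  0.091]
scene spool 0.91 [252.3, 196.3] ((315.3416442871094, -243.7349853515625), (322.8832092285156, 51.527313232421875), 21.625871658325195) [0.168 0.209 0.229]
 cork 275 ((453.24945068359375, -195.10589599609375), 107.7739028930664)
wrist mat 0.68 [313.4, 201.8] ((421.9798889160156, -194.66259765625), (109.399169921875, 84.81507110595703), 84.6180191040039) [0.003 0.004 0.005]
wrist spool 0.62 [314.1, 327.4] ((448.73382568359375, -206.23109436035156), (89.09669494628906, 116.03630828857422), 2.845116138458252) [0.172 0.226 0.227]
 cork 8574 ((456.2080078125, -195.66879272460938), 77.0682144165039)
```

View pics/wrist_3.png

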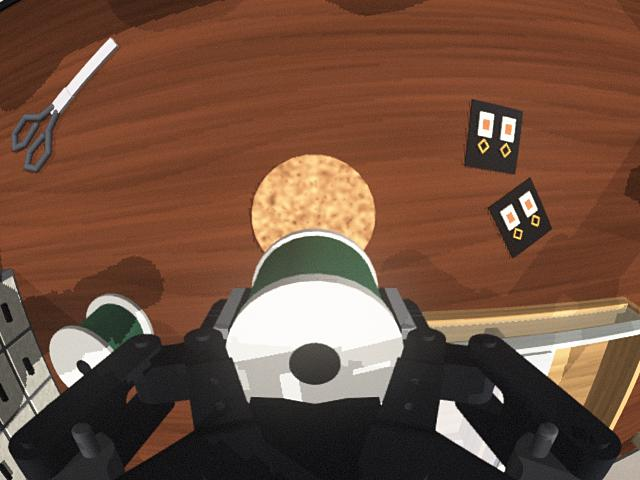

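The held spool is upright and above the mat, whose centre measures (435,-195) mm. Lowering it now.

Call:
servo_tool(motion=[-1, -0.037, -0.012, 0.2, 0, -1, -0.037, -0.012, 0.5, 0, -1, -0.037, -0.012, 0.8, 0])

```text
time: 12.15
tool_pos: [0.4373, -0.1957, 0.0825]
tool_rot: [0.001, 0.054, 0.999, -0.0]
contact_force: [0.1, -0.6, -1.0]
gripper_width: 0.615
grasp_force: 63.4
```

Call:
servo_tool(motion=[-1, 0, 0, 0.25, 0, -1, 0, 0, 0.42, 0, -1, 0, 0, 0.48, 0, -1, 0, 0, 0.52, 0, -1, 0, 0, 0.54, 0])

```text
time: 12.78
tool_pos: [0.4376, -0.196, 0.019]
tool_rot: [0.001, 0.054, 0.999, -0.0]
contact_force: [0.9, 1.2, -0.5]
gripper_width: 0.606
grasp_force: 63.4
```

Call:
servo_tool(motion=[-1, 0, 0, 0.01, 0, -1, 0, 0, 0.02, 0, -1, 0, 0, 0.02, 0])

```text
time: 13.15
tool_pos: [0.4375, -0.196, 0.0173]
tool_rot: [0.0, 0.054, 0.999, -0.0]
contact_force: [-2.6, 1.4, 6.3]
gripper_width: 0.61
grasp_force: 63.6
```

Call:
servo_tool(motion=[1, 0, 0, 0, 0, 1, 0, 0, 0, 0, 1, 0, 0, 0, 0, 1, 0, 0, 0, 0, 1, 0, 0, 0, 0])

```text
time: 13.78
tool_pos: [0.4369, -0.1957, 0.0158]
tool_rot: [-0.0, 0.054, 0.999, 0.0]
contact_force: [-0.5, -0.1, 0.9]
gripper_width: 0.998
grasp_force: 0.0
```

Call:
servo_tool(motion=[1, 0, 0, -0.2, 0, 1, 0, 0, -0.6, 0, 1, 0, 0, -1, 0, 1, 0, 0, -1, 0])

```text
time: 14.28
tool_pos: [0.4398, -0.1975, 0.1411]
tool_rot: [0.004, 0.054, 0.999, -0.002]
contact_force: [0.4, -0.5, -0.5]
gripper_width: 1.002
grasp_force: 0.0
```

```bash
python3 e.py; python3 -c "
from h import *
print(manip.state()['joint_pos'])"
```

```text
14.275 [ 0.43976121 -0.19745986  0.14107253] 1.0021204839496685 [[-0.994, 0.109, 0.008], [0.108, 0.994, -0.005], [-0.009, -0.004, -1.0]]
side mat 0.55 [316.6, 333.1] ((435.8182678222656, -201.24537658691406), (98.87274932861328, 109.6077880859375), 84.80181884765625) [0.001 0.004 0.009]
side spool 0.56 [318.8, 312.4] ((439.7032470703125, -172.6498260498047), (106.12326049804688, 58.445709228515625), 86.66683197021484) [0.006 0.055 0.066]
 cork 908 ((431.3470458984375, -184.775390625), 67.36369323730469)
scene spool 0.78 [254.2, 234.2] ((388.82403564453125, -206.46421813964844), (163.53794860839844, 56.936859130859375), 10.598020553588867) [0.032 0.061 0.068]
 cork 132 ((444.8480529785156, -204.06590270996094), 104.6707992553711)
wrist mat 0.61 [320.0, 192.0] ((430.2132263183594, -195.3197021484375), (109.81961059570312, 100.9509506225586), 81.02346801757812) [0.003 0.004 0.006]
wrist spool 0.87 [313.1, 247.0] ((452.1383972167969, -196.67919921875), (68.77645111083984, 84.67191314697266), 68.04700469970703) [0.01  0.064 0.066]
 cork 25495 ((440.07623291015625, -195.25955200195312), 116.22828674316406)
[-5.76624075e-01 -2.27577248e-01  2.04061792e+00 -7.54515624e-06
  1.33076421e+00 -2.03865102e+00]
```

Call:
servo_tool(motion=[1, 0.03, 0.25, 0, 0, 1, 0.07, 0.62, 0, 0, 1, 0.114, 0.975, 0, 0])

```text
time: 15.1
tool_pos: [0.4358, -0.0768, 0.1355]
tool_rot: [-0.0, 0.055, 0.998, 0.0]
contact_force: [0.4, 0.6, 0.2]
gripper_width: 0.999
grasp_force: 0.0
```

Call:
servo_tool(motion=[1, 0.05, 0.48, 0, 0, 1, 0.114, 0.975, 0, 0, 1, 0.114, 0.975, 0, 0])

```text
time: 15.48
tool_pos: [0.4345, 0.0432, 0.1354]
tool_rot: [-0.0, 0.051, 0.999, 0.0]
contact_force: [0.1, 0.3, 0.1]
gripper_width: 1.002
grasp_force: 0.0
```

Call:
servo_tool(motion=[1, 0.03, 0.3, 0, -0.22, 1, 0.06, 0.6, 0, -0.44, 1, 0.114, 0.975, 0, -0.66, 1, 0.114, 0.975, 0, -0.83])

```text
time: 15.98
tool_pos: [0.4342, 0.1589, 0.1356]
tool_rot: [-0.0, -0.272, 0.962, 0.0]
contact_force: [0.1, 0.4, 0.2]
gripper_width: 1.0
grasp_force: 0.0
```

Call:
servo_tool(motion=[1, -0.15, 0.25, 0, -0.22, 1, -0.3, 0.5, 0, -0.44, 1, -0.45, 0.75, 0, -0.66, 1, -0.5, 0.84, 0, -0.83, 1, -0.5, 0.84, 0, -0.83])

```text
time: 16.6
tool_pos: [0.4339, 0.2746, 0.1355]
tool_rot: [-0.0, -0.562, 0.827, -0.0]
contact_force: [0.2, 0.1, 0.1]
gripper_width: 0.999
grasp_force: 0.0
```

```bash
python3 b.py w4.png pot_strip
cat > f.py <<'E'
from h import *
for n in ('side','scene','wrist'):
    im,d=eyes.grab_frame(n); C=cloud(n,d)
    for nm,b,z in (('pots',(.35,.52,.19,.36),(.046,.056)),('spool',(.36,.5,-.27,-.12),(.058,.072))):
        B=(C[...,0]>b[0])&(C[...,0]<b[1])&(C[...,1]>b[2])&(C[...,1]<b[3])&(C[...,2]>z[0])&(C[...,2]<z[1])&(d>0)
        if B.sum()>20: rr=cv2.minAreaRect((C[B][:,:2]*1000).astype(np.float32)); print(n,nm,B.sum(),np.round(rr[0],1),np.round(rr[1],1),round(rr[2],1),C[B][:,2].mean())
E
python3 f.py
```

```text
16.6 [0.43386665 0.27463726 0.13545885] [[-0.368, -0.93, -0.001], [-0.93, 0.368, -0.001], [0.001, 0.0, -1.0]]
pot_strip 0.6 [320.7, 233.5] n 8459 med [0.43  0.268 0.05 ] z97 0.051 top rect [432. 274.] [118.  32.] 68.9
side pots 276 [432.7 273.7] [127.8  34. ] 69.3 0.0497774335762043
side spool 448 [ 437.1 -197.7] [57.5 54.2] 69.6 0.06410247776768506
scene pots 255 [433.3 275.5] [116.8  41.2] 67.4 0.05036041057214181
scene spool 183 [ 437.7 -196.3] [59.4 55.7] 31.3 0.06342939152173771
wrist pots 8272 [432.  275.5] [118.2  32.5] 69.0 0.049946823147326874
```

View pics/w4.png

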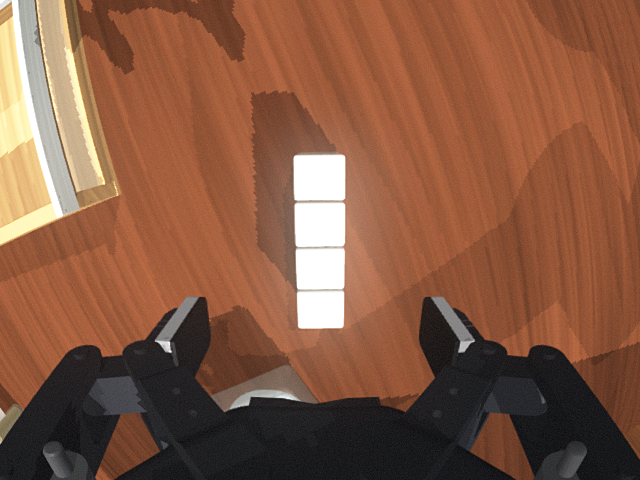

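The pots are at (320,240), centred between the fingers and squared with them. The spool on the mat measures within about 2 mm of the mat's centre. Grasping the strip next.

Call:
servo_tool(motion=[1, 0, 0.016, 0.2, 0, 1, 0, 0.016, 0.6, 0, 1, 0, 0.016, 0.9, 0, 1, 0, 0.016, 1, 0, 1, 0, 0.016, 1, 0])

```text
time: 17.48
tool_pos: [0.4317, 0.2754, 0.0158]
tool_rot: [-0.0, -0.562, 0.827, 0.0]
contact_force: [0.1, 0.1, 0.2]
gripper_width: 1.002
grasp_force: 0.0
```

Call:
servo_tool(motion=[-1, 0, 0, 0, 0, -1, 0, 0, 0, 0, -1, 0, 0, 0, 0, -1, 0, 0, 0, 0, -1, 0, 0, 0, 0])

```text
time: 18.1
tool_pos: [0.4327, 0.2762, 0.0172]
tool_rot: [0.001, -0.563, 0.827, -0.0]
contact_force: [-0.8, -0.9, 6.9]
gripper_width: 0.365
grasp_force: 61.5
```

Call:
servo_tool(motion=[-1, 0, 0, 0, 0, -1, 0, 0, -0.1, 0, -1, 0, 0, -0.5, 0, -1, 0, 0, -1, 0, -1, 0, 0, -1, 0])

```text
time: 18.73
tool_pos: [0.4352, 0.2773, 0.1424]
tool_rot: [0.006, -0.563, 0.827, -0.001]
contact_force: [0.4, -0.6, -1.0]
gripper_width: 0.369
grasp_force: 60.9
```

Call:
servo_tool(motion=[-1, 0, 0, -0.25, 0, -1, 0.06, -0.2, -0.25, 0, -1, 0.15, -0.48, -0.25, 0, -1, 0.249, -0.765, -0.25, 0])

```text
time: 19.23
tool_pos: [0.5057, 0.2134, 0.1642]
tool_rot: [-0.001, -0.563, 0.827, 0.0]
contact_force: [0.8, -0.4, -2.1]
gripper_width: 0.367
grasp_force: 60.8
```

Call:
servo_tool(motion=[-1, 0.09, -0.25, 0, 0, -1, 0.17, -0.5, 0, 0, -1, 0.249, -0.765, 0, 0])

```text
time: 19.6
tool_pos: [0.5801, 0.1519, 0.1639]
tool_rot: [-0.002, -0.563, 0.827, 0.001]
contact_force: [0.4, -0.2, -1.2]
gripper_width: 0.369
grasp_force: 60.8
```

Call:
servo_tool(motion=[-1, 0.09, -0.25, 0, -0.15, -1, 0.17, -0.5, 0, -0.3, -1, 0.23, -0.7, 0, -0.338, -1, 0.249, -0.765, 0, -0.338, -1, 0.249, -0.765, 0, -0.338])

```text
time: 20.23
tool_pos: [0.6542, 0.0913, 0.1646]
tool_rot: [-0.001, -0.667, 0.745, 0.001]
contact_force: [-0.0, 0.1, -1.4]
gripper_width: 0.365
grasp_force: 60.7
```

```bash
python3 b.py w5.png pot_strip
cat > g.py <<'E'
from h import *
for n in ('wrist','scene','side'):
    im,d=eyes.grab_frame(n); C=cloud(n,d)
    for nm,b,z in (('pots',(.5,.8,-.02,.2),(.14,.215)),('endwall',(.57,.75,.13,.22),(.06,.075)),('rails',(.5,.8,0,.22),(.085,.093))):
        B=(C[...,0]>b[0])&(C[...,0]<b[1])&(C[...,1]>b[2])&(C[...,1]<b[3])&(C[...,2]>z[0])&(C[...,2]<z[1])&(d>0)
        if B.sum()>20: rr=cv2.minAreaRect((C[B][:,:2]*1000).astype(np.float32)); print(n,nm,B.sum(),np.round(rr[0],1),np.round(rr[1],1),round(rr[2],1),np.percentile(C[B][:,2],[2,50,98]).round(3))
E
python3 g.py
```

```text
20.225 [0.654242   0.09132267 0.16462177] [[-0.111, -0.994, -0.002], [-0.994, 0.111, 0.0], [0.0, 0.002, -1.0]]
pot_strip 0.72 [316.5, 276.1] n 22833 med [0.653 0.064 0.198] z97 0.199 top rect [654.  74.] [87. 32.] 83.7
wrist pots 27649 [653.9  74. ] [78.4 83.3] 34.5 [0.177 0.198 0.213]
wrist endwall 1721 [660.  155.3] [ 50.6 180. ] 90.0 [0.061 0.07  0.072]
wrist rails 4494 [652.9  71. ] [163.8 195.4] 83.8 [0.085 0.089 0.091]
scene pots 915 [667.3  89.6] [118.5  63.5] 82.9 [0.151 0.183 0.203]
scene endwall 251 [660.1 158.4] [179.7  56. ] 0.2 [0.061 0.07  0.074]
scene rails 216 [654.3  82.7] [186.  202.5] 84.0 [0.085 0.088 0.092]
side pots 762 [659.4  84. ] [113.3  78. ] 49.0 [0.153 0.196 0.213]
side endwall 338 [660.3 157.1] [178.9  53.4] 0.1 [0.061 0.069 0.073]
side rails 201 [654.5  86.1] [187.  200.1] 85.5 [0.086 0.089 0.092]
```

View pics/w5.png

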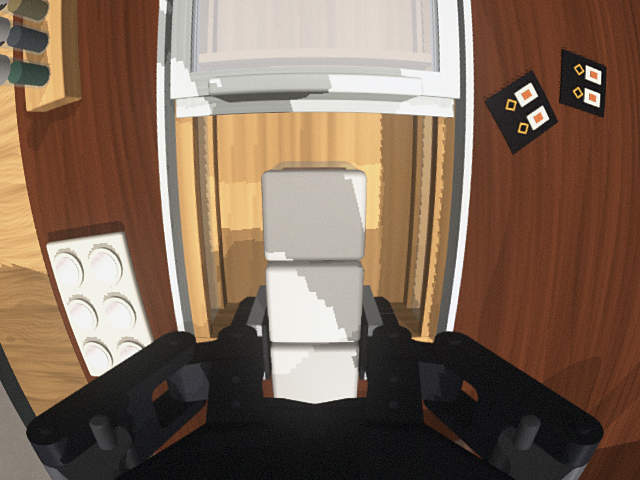

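The strip hangs square over the open compartment, about 14 mm clear of the end wall and 25 mm clear of the door. Lowering it.

Call:
servo_tool(motion=[-1, 0, 0, 0.2, 0, -1, 0, 0, 0.45, 0, -1, 0, 0, 0.7, 0])

```text
time: 20.85
tool_pos: [0.6549, 0.0918, 0.0816]
tool_rot: [0.0, -0.667, 0.745, -0.0]
contact_force: [-0.4, -0.4, -1.7]
gripper_width: 0.361
grasp_force: 60.7
```

Call:
servo_tool(motion=[-1, 0, 0, 0.18, 0, -1, 0, 0, 0.34, 0, -1, 0, 0, 0.42, 0, -1, 0, 0, 0.46, 0, -1, 0, 0, 0.46, 0])

```text
time: 21.48
tool_pos: [0.6554, 0.0913, 0.0271]
tool_rot: [0.0, -0.667, 0.745, -0.0]
contact_force: [0.1, -0.0, -1.1]
gripper_width: 0.365
grasp_force: 60.7
```

Call:
servo_tool(motion=[-1, 0, 0, 0.01, 0, -1, 0, 0, 0.02, 0, -1, 0, 0, 0.03, 0, -1, 0, 0, 0.03, 0])

```text
time: 21.98
tool_pos: [0.6552, 0.0913, 0.0233]
tool_rot: [0.0, -0.667, 0.745, -0.0]
contact_force: [-0.1, -0.6, -1.9]
gripper_width: 0.363
grasp_force: 60.9
```

Call:
servo_tool(motion=[-1, 0, 0, 0.01, 0, -1, 0, 0, 0.01, 0])

```text
time: 22.22
tool_pos: [0.6553, 0.0913, 0.0232]
tool_rot: [-0.0, -0.667, 0.745, 0.0]
contact_force: [-3.1, 0.1, 4.6]
gripper_width: 0.367
grasp_force: 61.7
```

Call:
servo_tool(motion=[1, 0, 0, 0, 0, 1, 0, 0, 0, 0, 1, 0, 0, 0, 0, 1, 0, 0, -0.1, 0, 1, 0, 0, -0.5, 0])

```text
time: 22.85
tool_pos: [0.6522, 0.0911, 0.0791]
tool_rot: [-0.003, -0.667, 0.745, 0.002]
contact_force: [-0.0, 0.6, -0.4]
gripper_width: 0.998
grasp_force: 0.0
```

Call:
servo_tool(motion=[1, 0, 0, -0.3, 0, 1, 0, 0, -0.6, 0, 1, 0, 0, -0.6, 0])

```text
time: 23.22
tool_pos: [0.6579, 0.0914, 0.1597]
tool_rot: [0.004, -0.667, 0.745, -0.003]
contact_force: [0.5, 0.1, 0.5]
gripper_width: 1.0
grasp_force: 0.0
```

```bash
cat > k.py <<'E'
from h import *
for n in ('wrist','scene','side'):
    im,d=eyes.grab_frame(n); C=cloud(n,d)
    if n=='wrist': save('w6.png',im)
    for nm,b,z in (('pots',(.57,.74,.01,.16),(.05,.062)),('lpull',(.55,.75,-.03,.03),(.11,.125)),('rpull',(.55,.75,-.25,-.17),(.11,.125)),('spool',(.36,.5,-.27,-.12),(.058,.072))):
        B=(C[...,0]>b[0])&(C[...,0]<b[1])&(C[...,1]>b[2])&(C[...,1]<b[3])&(C[...,2]>z[0])&(C[...,2]<z[1])&(d>0)
        if B.sum()>20: rr=cv2.minAreaRect((C[B][:,:2]*1000).astype(np.float32)); print(n,nm,B.sum(),np.round(rr[0],1),np.round(rr[1],1),round(rr[2],1),np.percentile(C[B][:,2],[2,50,98]).round(3))
E
python3 k.py
```

```text
wrist pots 8278 [653.1  92. ] [147.2 161.5] 83.8 [0.051 0.053 0.061]
wrist lpull 4470 [642.6  -6.5] [ 10.7 110.2] 84.1 [0.113 0.117 0.119]
scene pots 503 [656.   90.1] [120.1 190.2] 77.8 [0.051 0.055 0.061]
scene lpull 121 [643.5  -5.5] [ 11.6 113.9] 83.7 [0.111 0.119 0.124]
scene rpull 128 [ 622.8 -201.6] [ 12.8 115.8] 85.1 [0.11  0.118 0.124]
scene spool 180 [ 436.  -196.2] [59.2 54.1] 8.5 [0.059 0.064 0.069]
side pots 210 [690.3  97.2] [131.3  97.9] 84.7 [0.051 0.056 0.061]
side lpull 268 [643.6  -7.9] [ 16.5 109.1] 84.5 [0.11  0.118 0.122]
side rpull 363 [ 623.  -203.8] [ 14.5 111.1] 83.7 [0.111 0.118 0.123]
side spool 451 [ 437.  -197.8] [55.7 56.1] 36.4 [0.06  0.064 0.067]
```

View pics/w6.png

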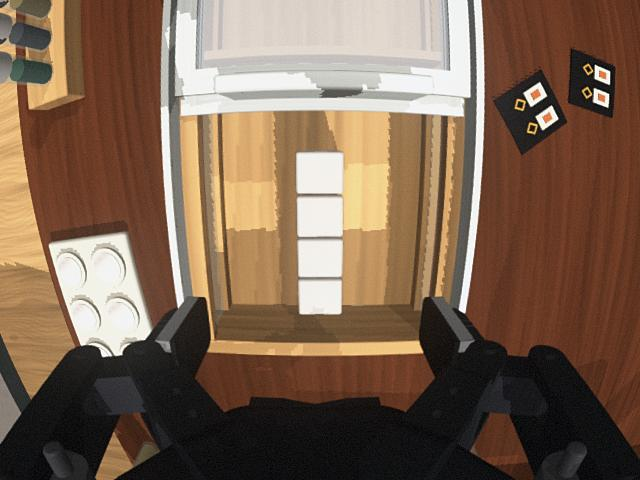

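The strip at (320,233) stands flat and square in the compartment. Now I go behind the left pull with the fingers shut.

Call:
servo_tool(motion=[-1, 0.3, 0, 0, 0, -1, 0.65, 0, 0, 0, -1, 1, 0, 0, 0, -1, 1, 0, 0, 0])

```text
time: 23.88
tool_pos: [0.6423, -0.016, 0.1515]
tool_rot: [-0.007, -0.657, 0.754, -0.004]
contact_force: [-0.8, 1.1, -0.5]
gripper_width: 0.14
grasp_force: 0.0
```

Call:
servo_tool(motion=[-1, 0.18, 0, 0, 0, -1, 0.18, 0, 0, 0, -1, 0.18, 0, 0.2, 0, -1, 0.18, 0, 0.4, 0, -1, 0.18, 0, 0.43, 0])

```text
time: 24.5
tool_pos: [0.6401, -0.0283, 0.0997]
tool_rot: [-0.011, -0.653, 0.757, -0.007]
contact_force: [-0.6, 0.4, -0.8]
gripper_width: -0.005
grasp_force: 0.0
```

Call:
servo_tool(motion=[-1, -0.1, 0, 0, 0, -1, -0.3, 0, 0, 0.1, -1, -0.5, 0, 0, 0.2, -1, -0.6, 0, 0, 0.2, -1, -0.6, 0, 0, 0.2])

```text
time: 25.12
tool_pos: [0.6531, 0.0432, 0.1014]
tool_rot: [-0.008, -0.592, 0.806, -0.01]
contact_force: [0.4, 0.1, -0.7]
gripper_width: -0.001
grasp_force: 0.0
```

```bash
python3 -c "
from h import *
s,p,M=st();print(s['joint_pos'],p,M.round(3).tolist())"; python3 d.py
```

```text
[-0.03681398  0.22974003  1.64232694 -0.02620378  1.26970771 -2.86728928] [0.65314321 0.04319622 0.10141645] [[-0.299, -0.954, -0.001], [-0.954, 0.299, -0.025], [0.024, -0.007, -1.0]]
scene door_left_pull 122 [652.8  62.3] [ 10. 115.] 83.2
side door_left_pull 178 [648.9  49.6] [ 34. 106.] 78.5
scene door_right_pull 139 [ 623.4 -201.5] [ 12. 111.] 83.5
side door_right_pull 434 [ 622.7 -203.9] [ 14. 110.] 84.3
```

Call:
servo_tool(motion=[-1, -0.15, 0.03, 0, 0, -1, -0.3, 0.06, 0, 0, -1, -0.48, 0.09, 0, 0, -1, -0.64, 0.125, 0, 0, -1, -0.64, 0.125, 0, 0])

```text
time: 26.05
tool_pos: [0.661, 0.1223, 0.0979]
tool_rot: [-0.009, -0.592, 0.806, -0.009]
contact_force: [-0.4, -0.0, -0.6]
gripper_width: 0.002
grasp_force: 0.0
```

Call:
servo_tool(motion=[-1, -0.04, 0.01, 0, 0, -1, -0.08, 0.02, 0, 0, -1, -0.08, 0.02, 0, 0])

```text
time: 26.42
tool_pos: [0.6616, 0.1297, 0.0978]
tool_rot: [-0.009, -0.591, 0.807, -0.009]
contact_force: [-0.1, 0.3, 0.4]
gripper_width: -0.0
grasp_force: 0.0
```

Call:
servo_tool(motion=[-1, -0.04, 0.01, 0, 0, -1, -0.06, 0.015, 0, 0, -1, -0.06, 0.015, 0, 0])

```text
time: 26.8
tool_pos: [0.6623, 0.1364, 0.0979]
tool_rot: [-0.009, -0.591, 0.807, -0.01]
contact_force: [-0.2, -4.4, 0.1]
gripper_width: 0.002
grasp_force: 2.1
```

Call:
servo_tool(motion=[-1, -0.03, 0, 0, 0, -1, -0.06, 0, 0, 0, -1, -0.06, 0, 0, 0])

```text
time: 27.18
tool_pos: [0.6625, 0.1368, 0.0978]
tool_rot: [-0.016, -0.591, 0.807, -0.013]
contact_force: [-9.3, -23.6, 7.1]
gripper_width: -0.001
grasp_force: 12.3
```

The door is at its shut stop. I'll retreat and check everything.

Call:
servo_tool(motion=[-1, 0.25, 0, 0, 0, -1, 0.3, 0, -0.1, 0, -1, 0.3, 0, -0.5, 0, -1, 0.3, 0, -1, 0, -1, 0.3, 0, -1, 0])

```text
time: 27.8
tool_pos: [0.6579, 0.1142, 0.2281]
tool_rot: [-0.002, -0.591, 0.806, -0.013]
contact_force: [0.2, -0.5, -0.4]
gripper_width: 0.003
grasp_force: 0.0
```

Call:
servo_tool(motion=[-1, 0, 0, -0.4, 0, -1, 0, 0, -0.8, 0, -1, 0, 0, -0.8, 0, -1, 0, 0, -0.8, 0])

```text
time: 28.3
tool_pos: [0.654, 0.1158, 0.3141]
tool_rot: [-0.009, -0.591, 0.806, -0.009]
contact_force: [0.7, -0.1, 0.1]
gripper_width: -0.001
grasp_force: 0.0
```

```bash
python3 d.py; python3 k.py | grep -v pots; python3 -c "
from h import *
im,d=eyes.grab_frame('scene');im2,d=eyes.grab_frame('side')
a=cv2.resize(im[180:340,150:510],(800,356)); b=cv2.resize(im2[150:380,220:540],(342,246)); 
c=np.zeros((600,800,3),np.uint8); c[:356]=a; c[356:,:339]=b[:244,:339]; save('fin.png',c)"
```

```text
scene door_left_pull 121 [662.2 152.9] [ 10. 116.] 83.8
side door_left_pull 259 [662.1 150.6] [ 15. 110.] 83.7
scene door_right_pull 135 [ 627.5 -202.8] [ 14. 114.] 83.6
side door_right_pull 423 [ 623.  -203.7] [ 15. 111.] 82.5
scene rpull 130 [ 624.8 -202.6] [ 13.8 115.1] 83.6 [0.11  0.119 0.124]
scene spool 181 [ 437.5 -196.1] [61.2 54.1] 8.8 [0.059 0.064 0.069]
side rpull 362 [ 622.4 -204.2] [ 15.  109.7] 84.8 [0.111 0.119 0.123]
side spool 454 [ 437.3 -197.7] [58.1 54.6] 68.7 [0.059 0.064 0.067]
```

View pics/fin.png

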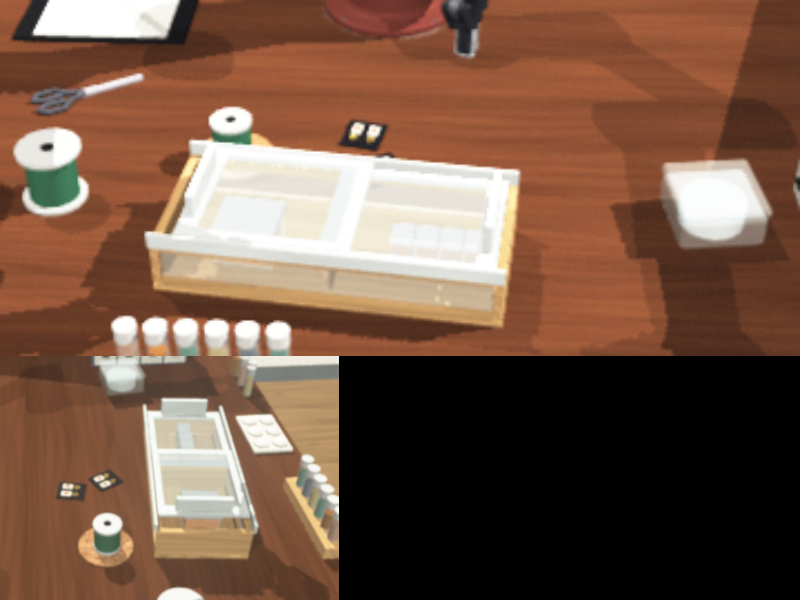

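The last picture shows the strip inside the left compartment with the door shut, the spool standing on the mat, and the right door where it was.

```bash
python3 -c "
from plant import job_done
print(job_done())"
```

```text
the job is handed in; nothing more can be done
None
```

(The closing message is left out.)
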